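# Hold a slide carrier over the viewing lamp

## Robot

A 6-joint arm with a two-finger parallel gripper is mounted at the origin on the work surface. World frame = base frame: x ahead of the robot, y to its left, z up, the work surface at z = 0. Lengths are in mm, angles in rad, forces in N, time in s.
With the tool pointing down it reaches from about 425 to 1125 mm from the base axis. Payload 14.9 kg.
Tool frame: the origin (TCP) lies midway between the tips of the shut fingers; the grasp point (between the pads) lies 19 mm behind it (pinch_z is the distance from the TCP to the grasp point, in mm); x points along the fingers, z is the direction in which the jaws open and shut, and the axes are right-handed (so a half turn about x gives the same grasp; the last joint's range is limited). The gripper opens to 91 mm and grips with 3 to 60 N. Pads are 32 mm wide; open, the fingers measure 118 mm over their backs; the gripper's body (76 mm by 178 mm) begins 60 mm behind the grasp point.
Start: joints at [1.171, 0.379, 1.734, -0, 1.028, -0.033], TCP at [251.049, 653.446, 213.932] pointing down, gripper open.
Joint ranges: [-2.77, 2.77], [-0.74, 2.19], [0, 2.66], [-1.06, 4.2], [0.31, 2.87], [-3.08, 3.08]. Speed limits (rad/s): [1.89, 1.89, 2.39, 3.14, 3.14, 3.14].

## Interface

Orientations are given as a unit quaternion [x, y, z, w].
In Python, from workcell import * gives the robot as it stands. The module is installed in compiled form; this text tells all that it offers.
- The arm moves only by the tool jog_arm, never from a script. Its argument "rows" is a list that holds one entry, the list of rows, each a list of 5 numbers: the shift along the tool's x, y, z in cm, then the turn about the tool's x in degrees, then the opening, from -1 (shut) to 1 (fully open). In form: [[[dx, dy, dz, turn, claw], ...]]. A call has 1 to 8 rows; each row shifts and turns the commanded pose from where the row before left it, along the tool's axes as they then stand; what a row does not reach is not made up. A row lasts 1/8 s, in which the tool goes at most 62.5 mm and 10.7 degrees, less where a joint would pass 70% of its speed; a pose out of reach is approached as far as the arm can. A call with a gripper value outside its range is refused whole. The fingers move at their own pace and stop on an object; the grip force is fixed at half the most. Time passes only in rows, so rows that do not move let the fingers close. It gives the time, the measured TCP pose, the force and the opening at its end, in the units of the state.
- state(): the state, without advancing time (a new reading comes with each control period).
- grab_frame(name): name is "scene" or "top" or "wrist"; returns (picture, depth): 420x560x3 uint8, red, green, blue; 420x560 float32, mm along the optical axis (not along the pixel's ray), 0 where there is no reading.
- camera_model(name): a dict with "K" (3x3 intrinsics, pixels), "k1" (the pictures are not rectified: a ray, as slopes to the right and down, at radius r is drawn at 1 + k1 r^2 times it, then the intrinsics apply), "R" (3x3) and "t" (3): a world point X has camera coordinates R X + t. Camera axes: x right, y down, z forward; pixel columns grow to the right and rows downward; lengths in mm; the calibration is good to about 2 mm. A picture is of the moment at which its call begins: read the wrist's pose just before it. camera_model takes no time and is no camera call; for the wrist camera it gives the pose at the moment of the call.
- sign_off(): hands the job in, once; it reports no verdict.
The state is a dict: "clock": time; "qpos": joint angles; "qvel": joint speeds; "joint_efforts": joint torques, N m; "eef_pos": TCP position; "orientation": TCP orientation; "force": force on the tool from outside, world axes, zero at the start; "torque": the same for the moment, N m; "opening": opening from 0.0 (shut) to 1.0 (fully open).
Only numpy, scipy, OpenCV 4.12 (cv2) and the standard library are available. Lean on these libraries where they do the work, as an engineer would, in place of code of your own. Each camera call takes 0.05 s, during which the arm holds its last target. There are 200 camera calls.

## Task

Turn the viewing lamp's brightness knob until its white pointer line is at the long mark on the scale, then pick up the slide carrier, lift it over the tube rack without disturbing anything, and hold it level about 2 cm above the lamp's lit window, centred on it and lengthwise along it. The slides are still tacky underneath, so keep the carrier level and never let it touch the lamp. Finish while still holding it there, motionless: do not put it down or let go.

Things in the scene. Friction and masses are not known exactly. Their poses are not given: they have to be found in the camera images.
- lamp: Viewing lamp: fixed grey-painted box, 160 (x) x 320 (y) x 55 mm high, standing on the bench. Origin at the centre of its underside, z up. On its flat top: the lit window centred at y = +52 mm and the brightness knob at y = -112 mm (its own frame). Nothing else stands up from the top but the knob.
- window (a point): Centre of the lit window, a pale warm-white rectangle 176 mm long (along y) and 54 mm wide (along x), thinly steel-edged, flush in the lamp's top at 55 mm height. Axes as the lamp's.
- dimmer (a joint): Angle of the brightness knob, rad: 0 to 2.6, grows clockwise seen from above, stays where it is left (light friction, about 0.03 N m, no spring). At 0 the white pointer line points along the lamp's -x axis. The scale has 11 black ticks 0.26 rad apart from 0 to 2.6; the long mark is the one at 1.56 rad. It counts as set within 0.13 rad (half a tick).
- dimmer_grip (a point): Grip point on the knob's axis, 37 mm above the lamp's top (92 mm above the bench), turning with the knob: its x axis runs along the grip bar, the pointer line lies on the -x half. The black bar is 42 mm long, 14 mm thick, upright on a 44 mm disc, its top 44 mm above the lamp's top, its underside 14 mm above it; a flat 68 mm metal base 6 mm high lies below.
- long_mark (a point): Middle of the long mark of the knob's scale, a black bar 22 mm long on the lamp's top (the other ticks are 6 mm), 47 mm from the knob's axis, on the side towards the window.
- carrier: Slide carrier: loose flat white plastic frame, 170 (x) x 44 (y) x 16 mm high, about 80 g, with two glass slides with dark dried smears lying end to end in it; lies flat on the bench, the same both ways round. Its sides are solid over the full height: grip it across the 44 mm at its middle, from above. Origin at the centre of its underside, x along its length, z up.
- rack: Loose bench rack full of capped tubes, 240 (x) x 62 (y) x 110 mm high, between the carrier and the lamp; not to be disturbed. Origin at the centre of its underside.
- drum: Loose round steel drum with closed lid, 114 mm in diameter, 127 mm high, near the rack's far end; not to be disturbed. Origin at the centre of its underside.
- bottle: Loose amber bottle, 60 mm in diameter, 130 mm high, beyond the carrier; not to be disturbed. Origin at the centre of its underside.
Mind the look-alikes: they are no part of the job. Of the things that look like the carrier, the largest one is meant.

How it is judged:
By the outcome, as a careful person would: the job done as asked, in the order asked, and still so for the second after the job is handed in, while the arm keeps its last pose, push and grip.
It also fails if it takes over 64 s, if anything falls off the work surface, if the arm or the gripper's body presses on something with over 40 N, if the wrist force passes 120 N, or if a joint passes its speed limit or range.

## Working session

There is one attempt and no reset: what is moved stays moved. The work goes in short steps, Python scripts to look and compute and a tool call to move; the robot and the scene stay as the last step left them, time stands still between calls to the robot, and variables do not carry over. Pictures are saved under pics/ and viewed, about 8 in all and at most 12, crops included, and the job is handed in when it is done.

Besides the shell and the picture viewer there is one more tool, called after "Emit:" as name(argument=value, ...) on one line, values as JSON. jog_arm: Moves the arm, as the interface text tells. Its arguments: {"type":"object","properties":{"rows":{"type":"array"}},"required":["rows"]}

```bash
mkdir -p pics; cat > h.py <<'E'
from workcell import *
import numpy as np, cv2
from scipy.spatial.transform import Rotation as Ro
def snap(n,f):
    m=camera_model(n); p,d=grab_frame(n)
    cv2.imwrite(f'pics/{f}.png',p[:,:,::-1]); np.savez(f'{f}.npz',p=p,d=d,K=m['K'],k1=m['k1'],R=m['R'],t=m['t'])
def load(f): return np.load(f'{f}.npz')
def ray(m,u,v):
    K=m['K']; x=(u-K[0,2])/K[0,0]; y=(v-K[1,2])/K[1,1]; a,b=x,y
    for _ in range(20):
        s=1+float(m['k1'])*(a*a+b*b); a,b=x/s,y/s
    return np.array([a,b,1.])
def atz(m,u,v,z):
    r=m['R'].T@ray(m,u,v); c=-m['R'].T@m['t']; return c+r*(z-c[2])/r[2]
def atd(m,u,v):
    d=m['d'][int(v),int(u)]; return m['R'].T@(ray(m,u,v)*d-m['t'])
def tool():
    s=state(); return np.array(s['eef_pos']),Ro.from_quat(s['orientation']).as_matrix()
E
python3 - <<'E'
from h import *
snap('top','top0'); snap('scene','scene0')
p,R=tool(); print(p,R.round(3)); print(state()['clock'])
E
```

```text
[250.93076329 653.0838614  213.35771882] [[-0.    -0.933  0.359]
 [-0.001  0.359  0.933]
 [-1.     0.    -0.001]]
0.1
```

View pics/top0.png

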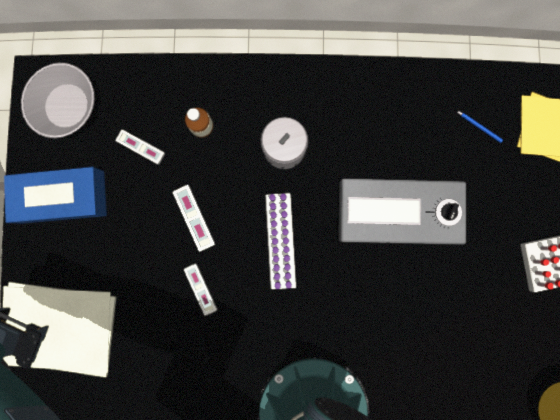

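View pics/scene0.png

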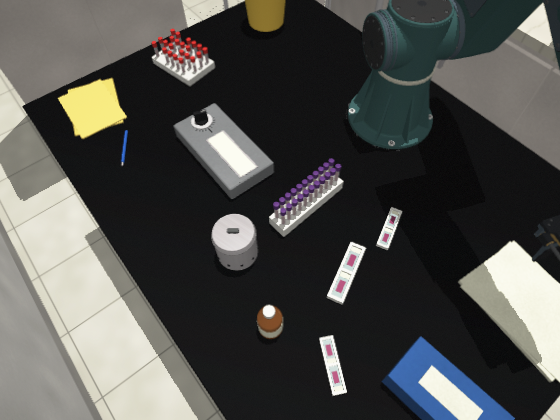

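Top view: the carrier (largest) is at about (193,217), the rack at (281,241), the drum at (284,140), the lamp at (403,211) and the knob at (450,212). Next I'll enlarge the carrier and lamp.

```bash
python3 - <<'E'
from h import *
m=load('top0'); p=m['p'][:,:,::-1]
a=cv2.resize(p[170:260,165:225],None,fx=6,fy=6,interpolation=cv2.INTER_CUBIC)
b=cv2.resize(p[170:260,335:475],None,fx=6,fy=6,interpolation=cv2.INTER_CUBIC)[:, :]
b=cv2.resize(p[180:245,420:475],None,fx=8,fy=8,interpolation=cv2.INTER_CUBIC)
H=max(a.shape[0],b.shape[0])
f=lambda i:cv2.copyMakeBorder(i,0,H-i.shape[0],0,0,cv2.BORDER_CONSTANT)
cv2.imwrite('pics/c1.png',np.hstack([f(a),f(b)])); print(a.shape,b.shape)
g=m['p'].astype(int); 
def rect(mask,x0,x1,y0,y1,z,name):
    k=np.zeros(mask.shape,np.uint8);k[y0:y1,x0:x1]=mask[y0:y1,x0:x1]
    n,l,s,_=cv2.connectedComponentsWithStats(k); i=1+np.argmax(s[1:,4]); ys,xs=np.where(l==i)
    P=np.array([atz(m,u,v,z)[:2] for u,v in zip(xs,ys)],np.float32)
    print(name,cv2.minAreaRect(P),len(xs), P.mean(0))
rect(g.min(2)>150,340,428,190,230,55,'window')
rect((g.max(2)>70),170,218,180,255,16,'carrier')
rect((g.max(2)>70),335,470,170,250,55,'lamp')
rect((g.max(2)>70),262,300,188,295,110,'rack@110')
rect((g.max(2)>70),258,310,114,170,127,'drum')
rect((g.max(2)>70),183,215,104,138,130,'bottle')
for u,v in [(193,217),(403,185),(284,150),(281,241),(450,212)]: print(u,v,atd(m,u,v).round(1))
E
```

```text
(540, 360, 3) (520, 440, 3)
window ((525.80517578125, -172.4765625), (98.56343078613281, 211.81121826171875), 0.7905939221382141) 3212 [ 524.5469  -168.35866]
carrier ((499.25537109375, 318.24609375), (174.80459594726562, 48.64862823486328), 25.703384399414062) 1256 [498.9148 318.0933]
lamp ((522.4613647460938, -217.61062622070312), (318.5203552246094, 159.21310424804688), 89.68362426757812) 7663 [ 522.0795  -214.06128]
rack@110 ((443.9892578125, 90.81050109863281), (228.67495727539062, 62.42435836791992), 4.261055946350098) 2512 [443.59918   90.739716]
drum ((676.8740844726562, 85.89461517333984), (122.84467315673828, 109.36278533935547), 0.9279050827026367) 1896 [678.2708   85.88057]
bottle ((724.2193603515625, 290.67572021484375), (76.32688903808594, 57.44780349731445), 45.97655487060547) 620 [723.55225 290.62653]
193 217 [500.8 319.3  12.8]
403 185 [ 588.2 -216.2   55.1]
284 150 [660.6  85.6 115.8]
281 241 [442.7  89.8  39.4]
450 212 [ 519.4 -323.1   95.4]
```

View pics/c1.png

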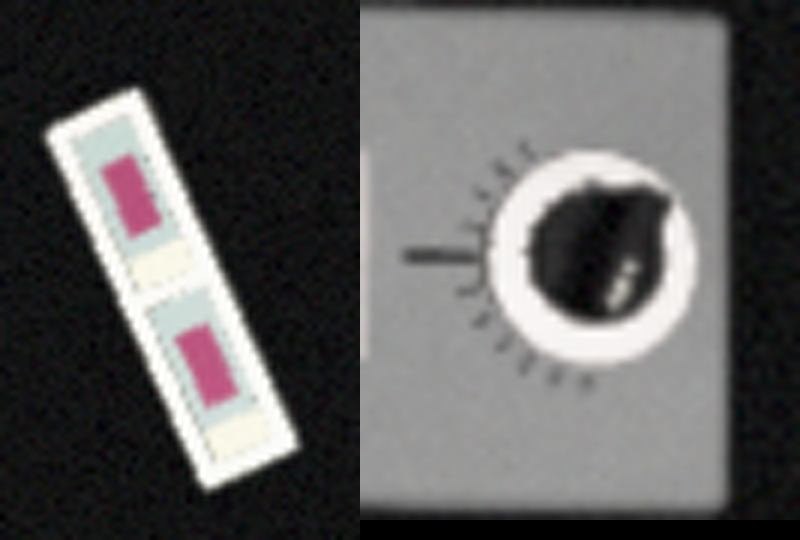

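Carrier long axis is at yaw ≈26°. The pointer seems to be at about 0.4 rad, so the current jaw direction nearly suits the knob already. I'll move over it.

Emit:
jog_arm(rows=[[[0,-4.7,-2.9,0,1],[0,-4.7,-2.9,0,1],[0,-4.7,-2.9,0,1],[0,-4.7,-2.9,0,1],[0,-4.7,-2.9,0,1],[0,-4.7,-2.9,0,1],[0,-4.7,-2.9,0,1],[0,-4.7,-2.9,0,1]]])

```text
clock: 1.1
eef_pos: [519.6, 300.4, 213.8]
orientation: [-0.4, 0.583, 0.4, 0.583]
force: [1.0, -0.1, -0.2]
opening: 1.0
```

Emit:
jog_arm(rows=[[[0,-1.9,-4.9,0,1],[0,-1.9,-4.9,0,1],[0,-1.9,-4.9,0,1],[0,-1.9,-4.9,0,1],[0,-1.9,-4.9,0,1],[0,-1.9,-4.9,0,1],[0,-1.9,-4.9,0,1],[0,-1.9,-4.9,0,1]]])

```text
clock: 2.1
eef_pos: [519.8, -120.1, 213.9]
orientation: [-0.4, 0.583, 0.4, 0.583]
force: [0.3, 0.5, -0.4]
opening: 1.001
```

Emit:
jog_arm(rows=[[[0,-1.9,-4.9,0,1],[0,-1.9,-4.9,0,1],[0,-1.9,-4.9,0,1],[0,-1.9,-4.9,0,1],[0,0,0,0,1]]])

```text
clock: 2.72
eef_pos: [520.4, -331.4, 213.6]
orientation: [-0.4, 0.583, 0.4, 0.583]
force: [-0.2, 1.2, 0.3]
opening: 1.001
```

```bash
python3 - <<'E'
from h import *
snap('wrist','w1'); m=load('w1')
p,R=tool(); print(p,R.round(3),state()['clock'],state()['qpos'])
p=m['p'][:,:,::-1]; cv2.imwrite('pics/w1b.png',cv2.resize(p,(800,600)))
E
```

```text
[ 520.32967656 -329.67315046  213.44139734] [[-0.001 -0.933  0.361]
 [ 0.     0.361  0.933]
 [-1.     0.001  0.   ]] 2.775 [-6.02599955e-01  2.50091445e-01  1.90898038e+00  4.32961231e-05
  9.83239320e-01 -1.80455620e+00]
```

View pics/w1b.png

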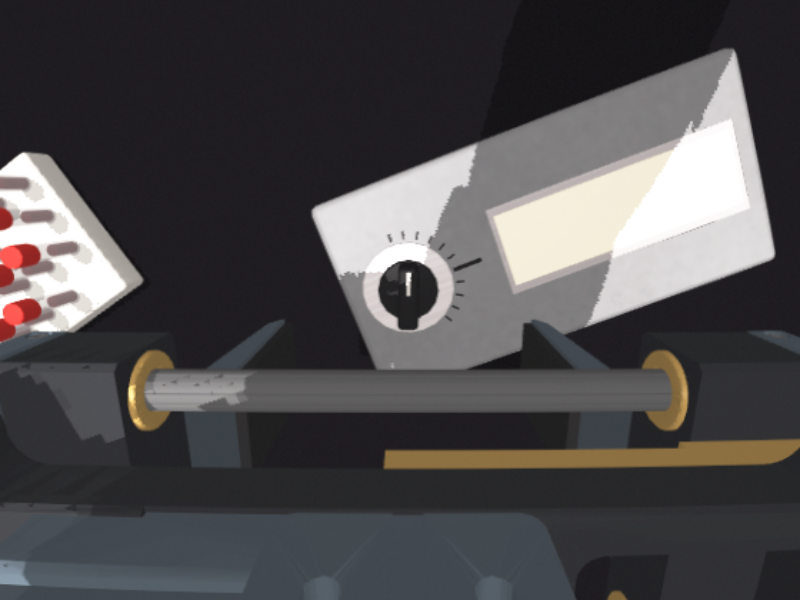

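The wrist picture shows the pointer line from (408,268) to (408,297), knob base centred near (408,289), long mark (456,269)–(481,260), and window corners at (487,212), (733,120), (749,207) and (515,293). The bar lies square to the jaws.

```bash
python3 - <<'E'
from h import *
m=load('w1'); q=lambda u,v,z:atz(m,u*.7,v*.7,z)[:2]
a,b=q(408,268,99),q(408,297,99); print('ptr',a,b,np.degrees(np.arctan2(*(a-b)[::-1])))
print('base',q(408,289,61),'mark',q(456,269,55),q(481,260,55))
d=q(481,260,55)-q(456,269,55); print(np.degrees(np.arctan2(d[1],d[0])))
W=np.array([q(*c,55) for c in [(487,212),(733,120),(749,207),(515,293)]]); print(W,W.mean(0))
print(cv2.minAreaRect(W.astype(np.float32)))
L=np.array([q(*c,55) for c in [(314,210),(733,50),(774,256)]]); print(L,(L[0]+L[2])/2)
print(q(408,328,99))
E
```

```text
ptr [ 502.19680535 -324.87558817] [ 520.03567001 -331.78884321] 158.8167097730789
base [ 522.4796932  -332.69653279] mark [ 522.39122862 -294.40938896] [ 522.73728733 -274.85626311]
88.98606319697521
[[ 491.27603113 -259.35226576]
 [ 492.70566056  -74.6522781 ]
 [ 556.75016497  -76.37281532]
 [ 555.65664906 -259.06667468]] [ 524.09712643 -167.36100847]
((524.1781616210938, -167.25143432617188), (184.70550537109375, 64.37650299072266), 89.55652618408203)
[[ 444.70407288 -375.39644201]
 [ 447.68217487  -64.04699706]
 [ 599.90569189  -65.05505409]] [ 522.30488238 -220.22574805]
[ 539.72115375 -339.41756584]
```

Emit:
jog_arm(rows=[[[3.5,-0.2,-0.1,0,0.2],[3.5,0,0,0,0.2],[3.5,0,0,0,0.2],[3.2,0,0,0,0.2],[0,0,0,0,0.2]]])

```text
clock: 3.4
eef_pos: [521.0, -328.2, 75.0]
orientation: [-0.399, 0.583, 0.402, 0.582]
force: [0.5, -0.5, 0.5]
opening: 0.602
```

Emit:
jog_arm(rows=[[[0,0,0,0,-1],[0,0,0,0,-1],[0,0,0,0,-1],[0,0,0,0,-1],[0,0,0,0,-1],[0,0,0,0,-1]]])

```text
clock: 4.15
eef_pos: [522.2, -331.8, 77.5]
orientation: [-0.401, 0.583, 0.4, 0.582]
force: [-6.2, -11.8, 3.0]
opening: 0.15
```

Emit:
jog_arm(rows=[[[0,0,0,8.6,-1],[0,0,0,8.6,-1],[0,0,0,8.6,-1],[0,0,0,8.6,-1],[0,0,0,8.6,-1],[0,0,0,8.6,-1],[0,0,0,8.6,-1],[0,0,0,8.6,-1]]])

```text
clock: 5.15
eef_pos: [522.5, -331.6, 77.5]
orientation: [-0.0, 0.707, -0.001, 0.707]
force: [-4.4, -8.5, 1.3]
opening: 0.155
```

Emit:
jog_arm(rows=[[[0,0,0,0,-1],[0,0,0,0,-1],[0,0,0,0,0.2],[0,0,0,0,0.2],[0,0,0,0,0.2],[0,0,0,0,0.2]]])

```text
clock: 5.9
eef_pos: [522.3, -330.1, 76.9]
orientation: [-0.001, 0.707, 0.001, 0.707]
force: [0.2, -0.3, -0.2]
opening: 0.553
```

Emit:
jog_arm(rows=[[[-3.5,0,0,0,1],[-3.5,0,0,0,1],[-3.5,0,0,0,1],[-3.5,0,0,0,1],[0,0,0,0,1],[0,0,0,0,1]]])

```text
clock: 6.65
eef_pos: [522.0, -330.0, 216.3]
orientation: [-0.001, 0.707, 0.001, 0.707]
force: [-0.1, 0.2, -0.5]
opening: 1.001
```

```bash
python3 - <<'E'
from h import *
snap('wrist','w2'); m=load('w2')
p,R=tool(); print(p,R.round(3),state()['clock'],state()['qpos'])
p=m['p'][:,:,::-1]; cv2.imwrite('pics/w2b.png',cv2.resize(p,(800,600)))
E
```

```text
[ 521.81665364 -329.89818884  215.86443275] [[-0.001 -0.003  1.   ]
 [ 0.001  1.     0.003]
 [-1.     0.001 -0.001]] 6.7 [-6.01521336e-01  2.49638786e-01  1.90451715e+00  7.48583552e-06
  9.88866724e-01 -6.04794249e-01]
```

View pics/w2b.png

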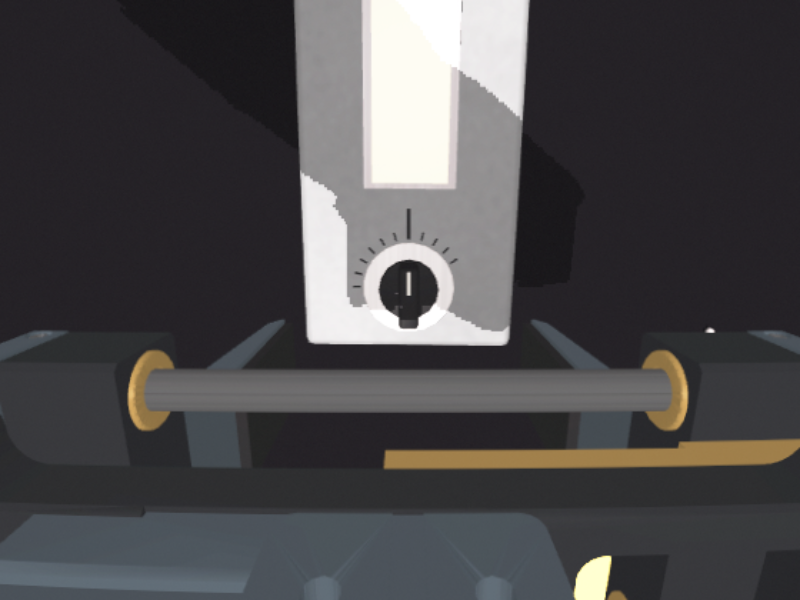

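The pointer (column 408, rows 270–297) is in line with the long mark (column 408, rows 210–238), so the knob is set. On to the carrier.

Emit:
jog_arm(rows=[[[0,5.4,-0.2,0,1],[0,5.4,-0.2,0,1],[0,5.4,-0.2,0,1],[0,5.4,-0.2,0,1],[0,5.4,-0.2,0,1],[0,5.4,-0.2,0,1],[0,5.4,-0.2,0,1],[0,5.4,-0.2,0,1]]])

```text
clock: 7.7
eef_pos: [504.1, 103.3, 215.9]
orientation: [-0.001, 0.708, 0.001, 0.707]
force: [1.3, 0.0, -0.7]
opening: 0.997
```

Emit:
jog_arm(rows=[[[0,5.4,-0.2,0,1],[0,5.4,-0.2,0,1],[0,5.4,-0.2,0,1],[0,5.4,-0.2,0,1],[0,0,0,0,1]]])

```text
clock: 8.32
eef_pos: [495.4, 320.2, 215.6]
orientation: [-0.002, 0.708, 0.002, 0.707]
force: [0.4, -0.9, 0.5]
opening: 0.996
```

Emit:
jog_arm(rows=[[[0,0,0,8,1],[0,0,0,8,1],[0,0,0,8,1],[0,0,0,8,1],[0,0,0,8,1],[0,0,0,8,1],[0,0,0,8,1],[0,0,0,8,1]]])

```text
clock: 9.32
eef_pos: [495.8, 316.5, 215.8]
orientation: [0.375, 0.6, -0.376, 0.599]
force: [-0.0, -0.7, 0.1]
opening: 1.001
```

Emit:
jog_arm(rows=[[[0,0,0,0,1],[0,0,0,0,1]]])

```text
clock: 9.57
eef_pos: [496.1, 317.1, 216.4]
orientation: [0.373, 0.601, -0.373, 0.601]
force: [0.6, -0.3, 0.7]
opening: 1.002
```

```bash
python3 - <<'E'
from h import *
snap('wrist','w3'); m=load('w3')
p,R=tool(); print(p,R.round(3),state()['clock'],state()['qpos'])
p=m['p'][:,:,::-1]; cv2.imwrite('pics/w3b.png',cv2.resize(p,(800,600)))
m=load('w2');q=lambda u,v,z:atz(m,u*.7,v*.7,z)[:2]
print([q(*c,55).round(1) for c in [(367,100),(459,100),(364,187),(456,187),(370,187),(450,187),(303,187),(516,187),(408,289)]])
E
```

```text
[496.09657321 317.25912935 216.55278889] [[-0.001  0.896  0.443]
 [-0.     0.443 -0.896]
 [-1.    -0.001  0.   ]] 9.625 [ 5.29404503e-01  2.03373581e-01  1.96128494e+00 -4.28082344e-05
  9.77597507e-01  1.64083353e+00]
[array([ 493. , -201.4]), array([ 556.8, -201.2]), array([ 489.9, -260.2]), array([ 556.2, -260. ]), array([ 494.3, -260.2]), array([ 551.8, -260. ]), array([ 445.9, -260.2]), array([ 599.5, -259.7]), array([ 521.9, -335.1])]
```

View pics/w3b.png

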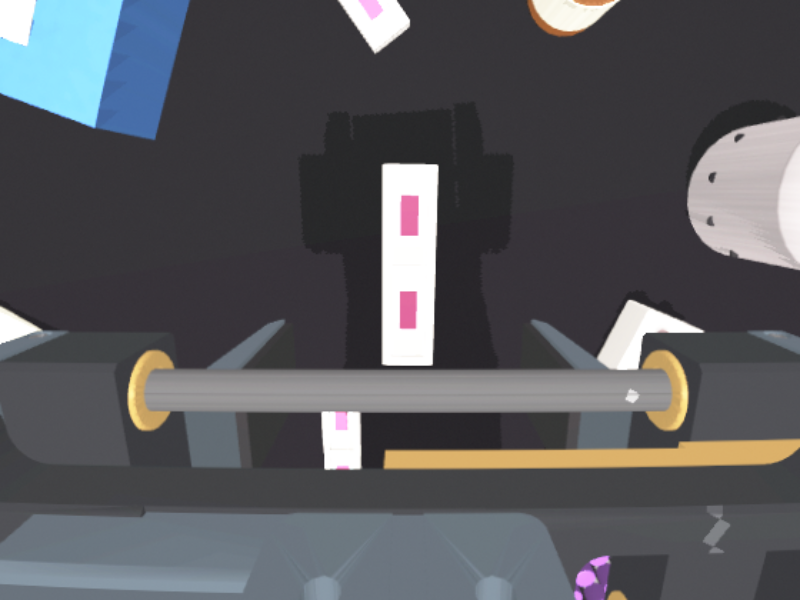

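The carrier's top face spans (382,164), (438,165), (433,363), (384,363), square to the jaws and between the fingers.

```bash
python3 - <<'E'
from h import *
m=load('w3');q=lambda u,v,z:atz(m,u*.7,v*.7,z)[:2]
W=np.array([q(*c,16) for c in [(382,164),(438,165),(433,360),(384,360)]]).astype(np.float32)
r=cv2.minAreaRect(W);print(W,r); p,R=tool()
for c in (np.array(r[0]),np.array([499.2,318.2])): print((R.T@np.array([*(c-p[:2]),5-p[2]])).round(1))
u=(W[0]+W[1]-W[2]-W[3]);print(np.degrees(np.arctan2(u[1],u[0])), np.degrees(np.arctan2(R[1,1],R[0,1])))
E
```

```text
[[566.1409  373.8406 ]
 [585.2178  333.56085]
 [436.74448 262.12894]
 [417.6063  300.78333]] ((501.7078857421875, 317.317626953125), (165.52915954589844, 44.563995361328125), 26.190427780151367)
[211.5   5.2   2.4]
[211.6   3.3   0.5]
25.942127 26.321177722115102
```

Emit:
jog_arm(rows=[[[4,0.3,0.1,0,1],[4,0,0,0,1],[4,0,0,0,1],[4,0,0,0,1],[2.5,0,0,0,1],[1.5,0,0,0,1],[1.2,0,0,0,1],[0,0,0,0,1]]])

```text
clock: 10.62
eef_pos: [499.3, 318.0, 4.7]
orientation: [0.373, 0.6, -0.374, 0.6]
force: [-0.4, -0.2, -0.7]
opening: 1.0
```

Emit:
jog_arm(rows=[[[0,0,0,0,-1],[0,0,0,0,-1],[0,0,0,0,-1],[0,0,0,0,-1],[0,0,0,0,-1],[0,0,0,0,-1],[0,0,0,0,-1]]])

```text
clock: 11.5
eef_pos: [499.4, 318.1, 5.0]
orientation: [0.374, 0.6, -0.374, 0.6]
force: [-1.5, -1.0, 3.4]
opening: 0.481
```

Emit:
jog_arm(rows=[[[-0.5,0,0,0,-1],[-1.5,0,0,0,-1],[-3,0,0,0,-1],[-3,0,0,0,-1],[-3,0,0,0,-1],[-3,0,0,0,-1],[-3,0,0,0,-1],[-2,0,0,0,-1]]])

```text
clock: 12.5
eef_pos: [499.6, 318.2, 197.2]
orientation: [0.374, 0.6, -0.373, 0.601]
force: [0.0, 0.0, -1.6]
opening: 0.479
```

Emit:
jog_arm(rows=[[[-1,0,0,0,-1],[0,0,0,0,-1]]])

```text
clock: 12.75
eef_pos: [499.4, 318.1, 205.2]
orientation: [0.374, 0.6, -0.374, 0.6]
force: [0.0, -0.0, -0.7]
opening: 0.482
```

```bash
python3 - <<'E'
from h import *
snap('wrist','w4'); m=load('w4')
p,R=tool(); print(p,R.round(3),state()['clock'],state()['qpos'],state()['force'],state()['opening'])
p=m['p'][:,:,::-1]; cv2.imwrite('pics/w4b.png',cv2.resize(p,(800,600)))
E
```

```text
[499.09763649 317.90411361 204.41133231] [[-0.001  0.897  0.441]
 [-0.     0.441 -0.897]
 [-1.    -0.001  0.   ]] 12.8 [ 5.27775061e-01  2.23228690e-01  1.96218519e+00 -2.25231243e-05
  9.56772489e-01  1.64157082e+00] [-1.12112912 -0.9115018  -1.32281125] 0.4798739271718084
```

View pics/w4b.png

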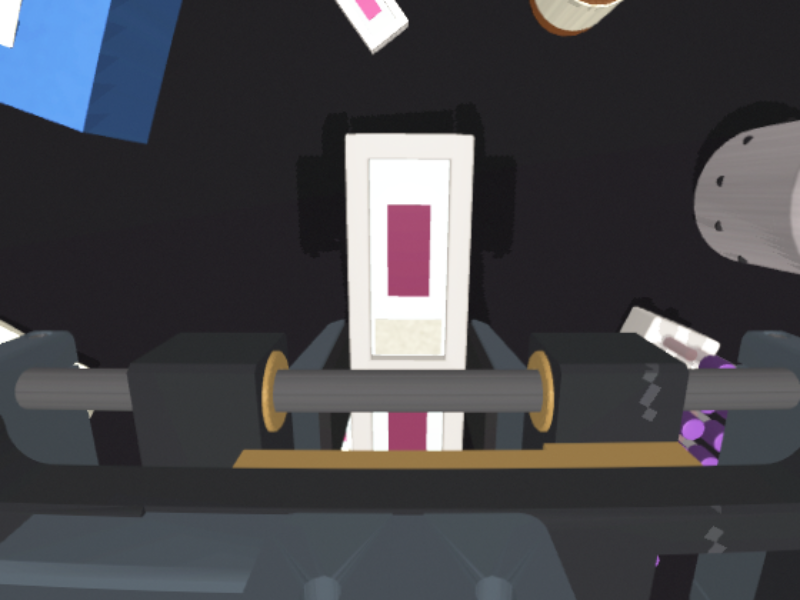

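Carrier firmly held, with its far edge at row 134 from column 346 to 473. I'll check tilt from depth and the offset.

```bash
cat > tilt.py <<'E'
from h import *
def tilt(f,p,R):
    m=load(f); P=[]
    for u in list(range(245,255))+list(range(318,328)):
        for v in range(98,222,2):
            if m['d'][v,u]>0: P.append(R.T@(atd(m,u,v)-p))
    P=np.array(P); P=P[abs(P[:,0]-np.median(P[:,0]))<6]
    for _ in range(2):
        A=np.c_[P[:,1:],np.ones(len(P))]; c=np.linalg.lstsq(A,P[:,0],rcond=None)[0]; P=P[abs(P[:,0]-A@c)<3] 
    print('tilt deg about z,y:',np.degrees(c[:2]),'top x at tcp',c[2],len(P),P.min(0),P.max(0))
    return c
E
python3 - <<'E'
from tilt import *
p,R=tool(); c=tilt('w4',p,R); m=load('w4')
zt=p[2]-c[2]
for u,v in [(346,134),(473,134),(408,362)]: print((R.T@(atz(m,u*.7,v*.7,p[2]+11)-p)).round(1))
W=np.array([496.2,0])
E
```

```text
tilt deg about z,y: [0.03579728 0.1500321 ] top x at tcp -12.32808195100738 1231 [-14.37388294  21.69098088 -20.81532382] [-9.89089946 83.39349408 22.7255728 ]
[-11.1  85.3 -20.3]
[-11.   85.3  22.9]
[-11.    3.    0.8]
```

Level within 0.2°, gripped at its middle. Now across above the rack.

Emit:
jog_arm(rows=[[[0,-0.9,2.2,0,-1],[0,-1.9,4.4,0,-1],[0,-1.9,4.4,0,-1],[0,-1.9,4.4,0,-1],[0,-1.9,4.4,0,-1],[0,-1.9,4.4,0,-1],[0,-1.9,4.4,0,-1],[0,-1.9,4.4,0,-1]]])

```text
clock: 13.8
eef_pos: [516.4, -43.1, 204.2]
orientation: [0.374, 0.601, -0.374, 0.6]
force: [0.4, -0.4, -0.4]
opening: 0.478
```

Emit:
jog_arm(rows=[[[0,-2,4.4,0,-1],[0,-2,4.4,0,-1],[0,-1,2.7,0,-1],[0,0,0,0,-1]]])

```text
clock: 14.3
eef_pos: [522.4, -168.1, 204.0]
orientation: [0.374, 0.6, -0.375, 0.599]
force: [-1.0, -0.3, -1.2]
opening: 0.479
```

Emit:
jog_arm(rows=[[[0,0,0,-5,-1],[0,0,0,-9,-1],[0,0,0,-9,-1],[0,0,0,-9,-1],[0,0,0,-9,-1],[0,0,0,-9,-1],[0,0,0,-8.4,-1],[0,0,0,-5,-1]]])

```text
clock: 15.3
eef_pos: [522.5, -165.4, 204.2]
orientation: [0.001, 0.708, -0.001, 0.707]
force: [0.2, 0.6, -0.6]
opening: 0.484
```

Emit:
jog_arm(rows=[[[0,0,0,0,-1],[0,0,0,0,-1]]])

```text
clock: 15.55
eef_pos: [523.0, -165.7, 204.6]
orientation: [0.003, 0.707, -0.003, 0.707]
force: [-0.3, -0.2, -1.6]
opening: 0.481
```

```bash
python3 - <<'E'
from tilt import *
snap('wrist','w5'); snap('top','top5'); m=load('w5')
p,R=tool(); print(p,R.round(3),state()['clock'],state()['force'],state()['opening'])
tilt('w5',p,R)
p=m['p'][:,:,::-1]; cv2.imwrite('pics/w5b.png',cv2.resize(p,(800,600)))
E
```

```text
[ 523.21635452 -165.83778951  204.77391764] [[-0.     0.008  1.   ]
 [ 0.     1.    -0.008]
 [-1.     0.    -0.   ]] 15.65 [ 0.3574778  -0.26298215 -1.1830307 ] 0.48376228427066637
tilt deg about z,y: [-0.05426006  0.07528179] top x at tcp -11.303779958864205 1238 [-13.46990165  21.26816198 -21.70325316] [-9.3819673  83.03714436 21.81545706]
```

View pics/w5b.png

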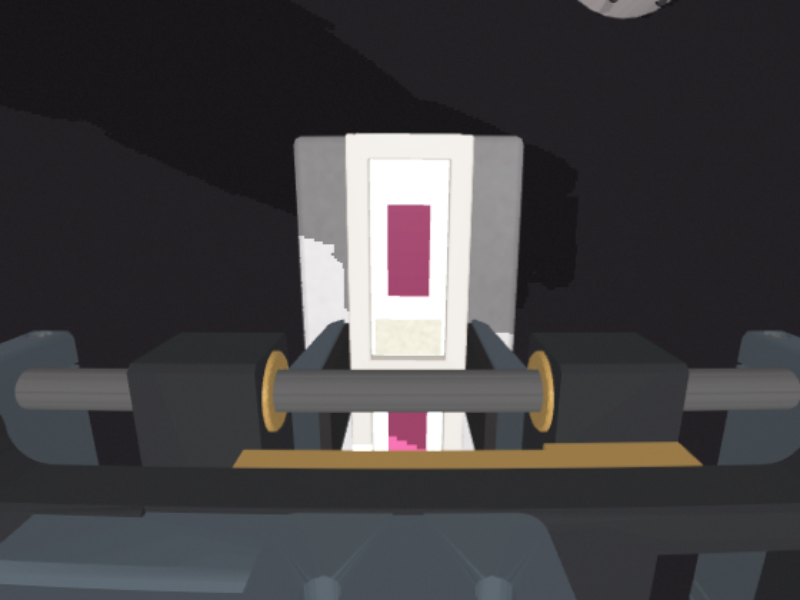

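The wrist view shows the carrier level and parallel over the lamp, whose sides run (296,140)–(303,330) and (522,140)–(516,330), with the far edge at row 137.

```bash
python3 - <<'E'
from tilt import *
m=load('w5');p,R=tool()
for n,c,z in [('lampL',(296,150),55),('lampR',(522,150),55),('lampL',(302,300),55),('lampR',(516,300),55),('far',(320,137),55),('far',(500,137),55),('carrL',(346,134),216),('carrR',(473,134),216)]: print(n,(R.T@(atz(m,c[0]*.7,c[1]*.7,z)-p)).round(1))
a=load('top0');b=load('top5'); d=np.abs(a['p'].astype(int)-b['p']).max(2)
for n,s in dict(rack=np.s_[188:295,262:300],drum=np.s_[114:170,258:310],bottle=np.s_[104:138,183:215]).items(): print(n,(d[s]>50).sum())
E
```

```text
lampL [149.8  94.7 -76.9]
lampR [149.8  94.6  77.8]
lampL [149.8 -10.8 -78.3]
lampR [149.7 -10.9  79.2]
far [149.8 103.1 -60.1]
far [149.8 103.   62.3]
carrL [-11.2  84.8 -21.1]
carrR [-11.2  84.8  21.8]
rack 185
drum 0
bottle 0
```

Emit:
jog_arm(rows=[[[1,-0.1,0,0,-1],[2.5,0,0,0,-1],[2.5,0,0,0,-1],[2.5,0,0,0,-1],[2,0,0,0,-1],[1,0,0,0,-1],[0.6,0,0,0,-1],[0.4,0,0,0,-1]]])

```text
clock: 16.65
eef_pos: [523.7, -167.1, 80.0]
orientation: [0.003, 0.707, -0.003, 0.707]
force: [0.0, -0.1, -1.3]
opening: 0.479
```

Emit:
jog_arm(rows=[[[0,0,0,0,-1],[0,0,0,0,-1],[0,0,0,0,-1],[0,0,0,0,-1]]])

```text
clock: 17.15
eef_pos: [523.5, -167.0, 80.1]
orientation: [0.003, 0.707, -0.003, 0.707]
force: [-0.5, 0.5, -1.1]
opening: 0.482
```

```bash
python3 - <<'E'
from tilt import *
snap('wrist','w6'); snap('scene','s6'); snap('top','top6'); m=load('w6')
p,R=tool(); print(p,R.round(3),state()['clock'],state()['force'],state()['opening'])
c=tilt('w6',p,R); print('bottom z',p[2]-c[2]-16)
b=load('top6')['p'][100:300,170:475,::-1]; s=load('s6')['p'][60:280,130:380,::-1]
w=m['p'][:,:,::-1]
r=lambda i,wd:cv2.resize(i,(wd,300),interpolation=cv2.INTER_CUBIC)
cv2.imwrite('pics/f6.png',np.vstack([np.hstack([r(s,400),r(w,400)]),r(b,800) if 0 else cv2.copyMakeBorder(r(b,457),0,0,0,343,cv2.BORDER_CONSTANT)]))
E
```

```text
[ 523.44499518 -166.99519736   80.00957263] [[ 0.     0.007  1.   ]
 [-0.     1.    -0.007]
 [-1.    -0.     0.   ]] 17.3 [-0.36813034  0.34674467  0.1801332 ] 0.4771632189296825
tilt deg about z,y: [-0.0421065   0.06519285] top x at tcp -11.521267486869505 1237 [-14.09186193  21.38184899 -21.44590316] [-9.58604457 82.84388383 21.92330062]
bottom z 75.53084011786287
```

View pics/f6.png

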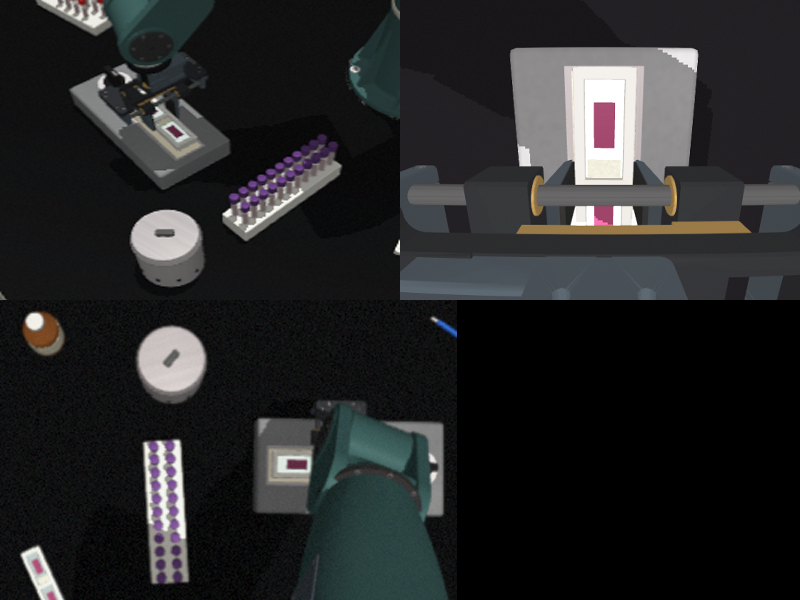

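Final view: the rack, drum and bottle are in place, with only shadow on the rack. The carrier lies along the window. One check of centring against the lamp's far edge, row 48 of the inset, then hand in.

```bash
python3 - <<'E'
from tilt import *
m=load('w6');p,R=tool()
g=m['p'].astype(int).sum(2)
for u in (190,380): c=g[40:100,u]; print(u,40+np.argmax(np.diff(c)))
row=g[130]; print([(i,row[i+1]-row[i]) for i in range(140,440) if abs(row[i+1]-row[i])>60])
f=lambda u,v,z:(R.T@(atz(m,u,v,z)-p)).round(1)
v=40+np.argmax(np.diff(g[40:100,190]))
print('lamp far y',f(190,v,55),'expect 160-52=108 if centred')
print('win sides',f(231,126,55),f(340,126,55),'win far',f(285,93,55),'carr far',f(285,94,91))
d=m['d']; print([ (v2,(R.T@(atd(m,190,v2)-p)).round(1)) for v2 in range(58,76,2)])
E
```

```text
190 66
380 66
[(157, np.int64(149)), (158, np.int64(128)), (230, np.int64(132)), (240, np.int64(67)), (258, np.int64(148)), (313, np.int64(-133)), (329, np.int64(-73)), (330, np.int64(-66)), (339, np.int64(-80)), (340, np.int64(-75)), (412, np.int64(-139)), (413, np.int64(-148))]
lamp far y [ 25.  105.  -55.9] expect 160-52=108 if centred
win sides [ 25.   70.7 -33.1] [25.  70.6 33. ] win far [25.  89.6 -0.3] carr far [-11.   84.6  -0.3]
[(58, array([ 79.6, 121.7, -71.1])), (60, array([ 79.3, 120.3, -71.1])), (62, array([ 80. , 119. , -71.4])), (64, array([ 80.2, 117.7, -71.5])), (66, array([ 79.2, 116.1, -71.3])), (68, array([ 27.1, 104.3, -56.6])), (70, array([ 25.1, 102.8, -56.1])), (72, array([ 24.7, 101.6, -56. ])), (74, array([ 23.4, 100.2, -55.7]))]
```

Emit:
jog_arm(rows=[[[0,-0.15,0,0,-1],[0,0,0,0,-1],[0,0,0,0,-1],[0,0,0,0,-1]]])

```text
clock: 17.8
eef_pos: [523.4, -168.5, 79.9]
orientation: [0.003, 0.707, -0.003, 0.707]
force: [-1.0, -0.1, -0.6]
opening: 0.477
```

```bash
python3 - <<'E'
from h import *
s=state(); print(s['clock'],s['eef_pos'],s['opening'],s['force'],np.abs(s['qvel']).max()); sign_off()
E
```

```text
17.8 [ 523.40238925 -168.47727688   79.94277219] 0.4774992098218478 [-1.04685139 -0.10048405 -0.58541341] 0.0018067007470318655
the job is handed in; nothing more can be done
```

I turned the knob to the long mark, then picked up the largest carrier across its middle and carried it over the rack. It is now held motionless above the lit window. I handed the job in at 17.8 s.

- **Knob:** the wrist picture taken after turning shows the pointer line in line with the long mark, well within half a tick.
- **Carrier:** depth readings before a last 1.5 mm move along the lamp's length put its underside about 20 mm above the lamp and level within 0.1°. Its length was within about 0.5° of the window's. Side to side it is centred to within about 1 mm.
- **Centring lengthwise:** my estimates of the window's centre disagreed by about 4 mm. I made the last 1.5 mm move to settle near the middle of them, and I did not take another picture afterwards.
- **Surroundings:** the drum and bottle looked unchanged in a top-camera comparison taken just before lowering the carrier. The rack area differed there, which I put down to the arm's shadow, and the final pictures show it standing in place.
- **Contact:** no force readings suggested that the carrier touched the lamp.

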